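Tip the washer out of its pocket and box it

ROBOT

A 6-joint arm with a two-finger parallel gripper is mounted at the origin on a cart in front of the work surface, level with it; the furniture and walls round the work are solid. World frame = base frame: x ahead of the robot, y to its left, z up, the work surface at z = 0. Lengths are in m, angles in rad, forces in N, time in s.
With the tool pointing down it reaches from about 0.3 to 1 m from the base axis. Payload 5.1 kg.
Tool frame: the origin (TCP) lies midway between the tips of the shut fingers; the grasp point (between the pads) lies 19 mm behind it; x points along the fingers, y is the direction in which the jaws open and shut, and the axes are right-handed (so a half turn about x gives the same grasp; the last joint's range is limited). The gripper opens to 95 mm and grips with 3 to 60 N. Pads are 20 mm wide; open, the fingers measure 119 mm over their backs; the gripper's body (75 mm by 180 mm) begins 59 mm behind the grasp point.
Start: joints at [-1.231, 0.124, 1.65, -0, 1.367, -0.083], TCP at [0.267, -0.593, 0.215] pointing down, gripper open.
Joint ranges: [-2.61, 2.61], [-1.02, 2.33], [0.03, 2.71], [-1.35, 4.49], [0.32, 2.68], [-2.91, 2.91]. Speed limits (rad/s): [2.57, 2.57, 3.14, 3.14, 3.14, 3.14].

INTERFACE

Orientations are given as a 3x3 rotation matrix whose columns are the frame's x, y, z axes.
In Python, from plant import robot, imaging, workorder gives the robot as it stands.
- The arm moves only by the tool servo_tool, never from a script. Its arguments are lists of equal length, an entry for each row: "jaw": the closure in counts, from 0 (fully open) to 255 (shut); "xyz": the shift along the tool's x, y, z in cm, a list of three; "twist": the turn about the tool's x in degrees. In form: {"jaw": [jaw, ...], "xyz": [[dx, dy, dz], ...], "twist": [twist, ...]}. A call has 1 to 12 rows; each row is the pose to reach, as a shift and turn from the pose commanded when the call began, along the tool's axes at that moment; what a row does not reach only later rows make up. A row lasts 1/10 s, in which the tool goes at most 50 mm and 8.59 degrees, less where a joint would pass 70% of its speed; a pose out of reach is approached as far as the arm can. A call with a gripper value outside its range is refused whole. The fingers move at their own pace and stop on an object; "force" is the grip in N (left out, the last holds). Time passes only in rows, so rows that repeat a pose let the fingers close. It gives the time, the measured TCP pose, the force and the opening at its end, in the units of the state.
- robot.read_state(): the state, without advancing time (a new reading comes with each control period).
- imaging.camera(name): name is "side" or "top" or "wrist"; returns a dict with "frame" (400x640x3 uint8, blue, green, red), "K" (3x3 intrinsics, pixels), "extrinsics" (4x4, takes a point from camera to world coordinates); the wrist camera has in their place "mount" (4x4, takes a point from camera to tool coordinates, whose origin is the TCP and whose axes are the tool frame's). Camera axes: x right, y down, z forward; pixel columns grow to the right and rows downward; lengths in m; the calibration is good to about 2 mm. The wrist camera is an equidistant fisheye: a pixel r from the principal point sees the ray r / f radians off the axis. A picture is of the moment at which its call begins: read the wrist's pose just before it. There is no depth.
- workorder.sign_off(): hands the job in, once; it reports no verdict.
The state is a dict: "clock": time; "qpos": joint angles; "dq": joint speeds; "joint_efforts": joint torques, N m; "ee_pos": TCP position; "tool_rot": TCP orientation; "ft_force": force on the tool from outside, world axes, zero at the start; "ft_torque": the same for the moment, N m; "width": opening from 0.0 (shut) to 1.0 (fully open).
Only numpy, scipy, OpenCV 4.12 (cv2) and the standard library are available. Lean on these libraries where they do the work, as an engineer would, in place of code of your own. Each camera call takes 0.05 s, during which the arm holds its last target. There are 200 camera calls.

TASK

Two steel discs of the same size lie flush in the pockets of the grey tilt block: a washer with a hole in its middle and a plain blank. Press down on the washer's edge where it overhangs the ramped hollow, so that it tips up and stays leaning in its pocket, then grip its raised edge and lay the washer flat inside the open red box that stands on the bare bench top beside the block (not the one beyond the orange mat). Leave the blank lying as it is in its pocket.

Things in the scene. Friction and masses are not known exactly. Their poses are not given: they have to be found in the camera images.
- washer: Flat steel washer, 56 mm across, 9 mm thick, 16 mm hole, 0.13 kg; origin: centre of underside, z its axis. Lies flush in either pocket, 2 mm play, so not grippable. Shut fingers pressing 16 mm from its centre towards the block's +x, down 22 mm, tip it; past 50 deg it stays tipped, leaning at 55 to 80 deg, its -x edge raised 12 to 25 mm above the block: grip that edge across the 9 mm from above.
- blank: Plain steel disc without a hole, also 56 mm in diameter and 9 mm thick, lying flush in the other pocket. Origin at the centre of its underside, z along its axis. To be left as it is.
- tilt_block: Grey plastic block, fixed, 104 (x) x 148 (y) x 40 mm high; origin: centre of underside, x roughly away from the robot. Two pockets at y = +36 and -36 mm, 60 mm wide. In each: ledge 31 mm above the bench from x = -44 to -10 carries the disc (centre x = -14); hollow floor at 5 mm height from x = -10 to 10; then a 45 deg ramp up to the top at x = 45. The disc's +x edge overhangs the hollow.
- parts_box: Open red rectangular box, black inside, fixed to the bench to the right of the tilt block, left of the orange mat (a like box right of the mat is not meant): 142 mm (x) by 124 mm (y), 57 mm high, walls 4 mm, inner floor 4 mm above the bench. Origin at the centre of its underside, z up.
There are look-alikes about, which are no part of the job. What is shaped like the washer but green or purple is not meant.

How it is judged:
By the outcome, as a careful person would: the job done as asked, in the order asked, and still so for the second after the job is handed in, with the robot touching nothing.
It also fails if it takes over 45 s, if anything falls off the work surface, if the arm or the gripper's body presses on something with over 40 N, if the wrist force passes 120 N, or if a joint passes its speed limit or range.

## Working session

There is one attempt and no reset: what is moved stays moved. The work goes in short steps, Python scripts to look and compute and a tool call to move; the robot and the scene stay as the last step left them, time stands still between calls to the robot, and variables do not carry over. Pictures are saved under pics/ and viewed, about 8 in all and at most 12, crops included, and the job is handed in when it is done.

Besides the shell and the picture viewer there is one more tool, called after "Request:" by a JSON object that holds its "name" and its "arguments", one argument or row to a line. servo_tool: Moves the arm, as the interface text tells. Its arguments: {"type":"object","properties":{"jaw":{"type":"array"},"xyz":{"type":"array"},"twist":{"type":"array"},"force":{"type":"number"}},"required":["jaw","xyz","twist"]}

```bash
mkdir -p pics; cat > h.py <<'E'
import numpy as np, cv2
from plant import robot, imaging, workorder
def ray(c,px,pose=None):
    K=c["K"]; u=(np.array(px,float)-K[:2,2])/[K[0,0],K[1,1]]
    if "mount" in c:
        r=np.hypot(*u); d=np.r_[u/r*np.sin(r),np.cos(r)] if r>0 else np.array([0,0,1.])
        T=pose@c["mount"]
    else: d=np.r_[u,1]; T=c["extrinsics"]
    return T[:3,3],T[:3,:3]@d
def at(c,px,z,pose=None):
    o,d=ray(c,px,pose); return o+d*(z-o[2])/d[2]
def proj(c,P,pose=None):
    T=c["extrinsics"] if "mount" not in c else pose@c["mount"]
    p=np.linalg.inv(T)@np.r_[P,1]; K=c["K"]
    if "mount" in c:
        r=np.hypot(p[0],p[1]); th=np.arctan2(r,p[2]); u=p[:2]/r*th
    else: u=p[:2]/p[2]
    return u*[K[0,0],K[1,1]]+K[:2,2]
def pose():
    s=robot.read_state(); T=np.eye(4); T[:3,:3]=s["tool_rot"]; T[:3,3]=s["ee_pos"]; return T
E
python3 - <<'E'
from h import *
s=robot.read_state(); print({k:np.round(v,3).tolist() for k,v in s.items()})
import pickle
for n in ["top","side"]:
    c=imaging.camera(n); pickle.dump(c,open(n+".pkl","wb")); print(n,c["K"].tolist(),np.round(c["extrinsics"],3).tolist())
    cv2.imwrite(f"pics/{n}0.png",c["frame"])
E
```

```text
{'clock': 0.0, 'qpos': [-1.231, 0.125, 1.652, -0.0, 1.368, -0.083], 'dq': [-0.0, -0.002, -0.0, -0.001, 0.0, 0.0], 'joint_efforts': [-0.0, -41.76, -35.994, 0.078, 0.049, -0.0], 'ee_pos': [0.266, -0.592, 0.213], 'tool_rot': [[-0.001, 0.41, -0.912], [0.002, -0.912, -0.41], [-1.0, -0.002, -0.0]], 'ft_force': [0.146, 0.771, 0.957], 'ft_torque': [0.012, -0.026, -0.019], 'width': 1.0}
top [[520.2267945663677, 0.0, 324.6147535597926], [0.0, 520.2267945663677, 201.44161495543074], [0.0, 0.0, 1.0]] [[-0.021, -0.98, 0.197, 0.368], [-1.0, 0.023, 0.009, -0.16], [-0.013, -0.197, -0.98, 1.271], [0.0, 0.0, 0.0, 1.0]]
side [[519.732828613632, 0.0, 318.88892357056926], [0.0, 519.732828613632, 197.56175095975775], [0.0, 0.0, 1.0]] [[-0.413, 0.796, -0.442, 1.327], [0.911, 0.366, -0.191, 0.156], [0.01, -0.482, -0.876, 1.471], [0.0, 0.0, 0.0, 1.0]]
```

View pics/top0.png

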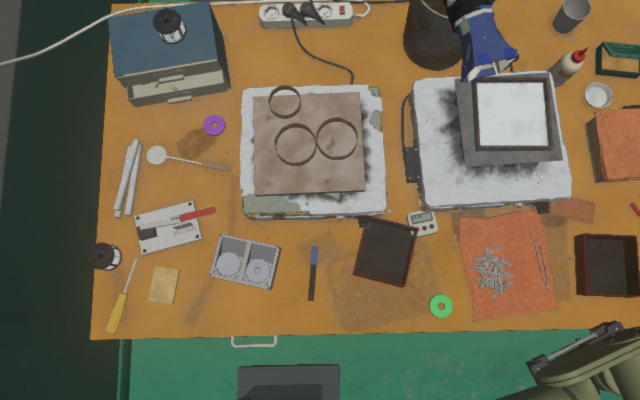

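The top view shows the tilt block at (245,262), the near red box at (386,251), the orange mat at (508,265) and the far box at (607,265). Candidates for the washer:
- right pocket disc (259,270), which seems to have a hole
- left pocket disc (229,263), which looks plain
- purple ring (214,125)
- green ring (441,306)

I'll check the choice in a crop.

```bash
python3 - <<'E'
from h import *
import pickle
a=pickle.load(open("top.pkl","rb"))["frame"][225:300,200:425]
cv2.imwrite("pics/crop1.png",cv2.resize(a,None,fx=3.5,fy=3.5,interpolation=cv2.INTER_CUBIC))
E
```

```text
(no output)
```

View pics/crop1.png

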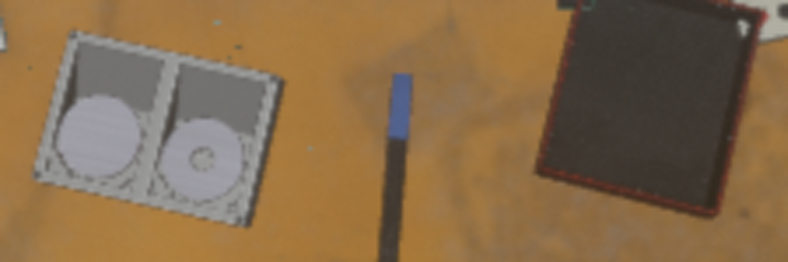

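The right pocket holds the washer: centre at crop (202,158), with its hole visible. The left disc at crop (98,136) is plain, so it is the blank. The block's top corners are at crop (72,33), (283,75), (250,225) and (35,180).

```bash
cat >> h.py <<'E'
def shift(P):
    T=pose(); return np.round(100*T[:3,:3].T@(np.array(P)-T[:3,3]),2)
E
python3 - <<'E'
from h import *
import pickle
c=pickle.load(open("top.pkl","rb"))
f=lambda p:np.array(p)/3.5+[200,225]-.36
B=np.array([at(c,f(p),.04)[:2] for p in [(72,33),(283,75),(250,225),(35,180)]])
print(B.round(4).tolist(),B.mean(0))
ax=(B[0]-B[3]+B[1]-B[2]);ay=(B[0]-B[1]+B[3]-B[2]);print(np.linalg.norm(ax)/2,np.linalg.norm(ay)/2,np.degrees(np.arctan2(ax[1],ax[0])),np.degrees(np.arctan2(ay[1],ay[0]))-90)
w=at(c,f((202,158)),.04);print("washer",w)
R=np.array([at(c,f(p),.057)[:2] for p in [(765,12),(717,215),(537,172)]]);print("box",R.tolist(),(R[0]+R[2])/2)
print("to washer",shift([w[0],w[1],.2]), np.degrees(np.arctan2(*pose()[:2,1][::-1])))
w=imaging.camera("wrist");print(w["K"].tolist(),w["mount"].round(3).tolist())
cv2.imwrite("pics/w0.png",w["frame"])
E
```

```text
[[0.5424, 0.1021], [0.5103, -0.042], [0.4103, -0.0195], [0.4433, 0.1252]] [0.476579   0.04142533]
0.10209441379289977 0.1480025741082262 -12.907494871187568 -12.686840529670604
washer [0.4555333  0.01279328 0.04      ]
box [[0.54345460711912, -0.36787686495097993], [0.4096029130791304, -0.32879030636059364], [0.44023276235548015, -0.21146848243142818]] [ 0.49184368 -0.28967267]
to washer [  1.45 -47.41 -42.07] -65.77462182097882
[[309.70691628693146, 0.0, 320.7189346679159], [0.0, 309.70691628693146, 201.74839290003524], [0.0, 0.0, 1.0]] [[0.0, -0.279, 0.96, -0.171], [1.0, 0.001, 0.0, -0.0], [-0.001, 0.96, 0.279, -0.08], [0.0, 0.0, 0.0, 1.0]]
```

Request:
{"name": "servo_tool", "arguments": {
  "jaw": [255,255,255,255,255,255,255,255,255,255,255,255],
  "xyz": [
    [0,-46.3,-43.3],
    [0,-46.3,-43.3],
    [0,-46.3,-43.3],
    [0,-46.3,-43.3],
    [0,-46.3,-43.3],
    [0,-46.3,-43.3],
    [0,-46.3,-43.3],
    [0,-46.3,-43.3],
    [0,-46.3,-43.3],
    [0,-46.3,-43.3],
    [4,-46.3,-43.3],
    [8,-46.3,-43.3]
  ],
  "twist": [0,-10,-20,-30,-40,-50,-53,-53,-53,-53,-53,-53]
}}

```text
clock: 1.35
ee_pos: [0.4589, -0.0346, 0.1725]
tool_rot: [[0.007, 0.975, -0.22], [-0.001, -0.22, -0.976], [-1.0, 0.007, -0.0]]
ft_force: [0.8, -0.7, 0.7]
width: 0.051
```

Request:
{"name": "servo_tool", "arguments": {
  "jaw": [255,255,255,255],
  "xyz": [
    [0,0,0],
    [0,0,0],
    [0,0,0],
    [0,0,0]
  ],
  "twist": [0,0,0,0]
}}

```text
clock: 1.75
ee_pos: [0.4572, -0.038, 0.1712]
tool_rot: [[0.002, 0.975, -0.223], [-0.001, -0.223, -0.975], [-1.0, 0.002, 0.0]]
ft_force: [0.1, -0.2, -0.3]
width: 0.007
```

Request:
{"name": "servo_tool", "arguments": {
  "jaw": [255,255,255,255],
  "xyz": [
    [4,0.3,-4.7],
    [4,0.3,-4.7],
    [4,0.3,-4.7],
    [4,0.3,-4.7]
  ],
  "twist": [0,0,0,0]
}}

```text
clock: 2.15
ee_pos: [0.4704, 0.0076, 0.131]
tool_rot: [[0.001, 0.975, -0.222], [-0.001, -0.222, -0.975], [-1.0, 0.001, 0.0]]
ft_force: [0.7, -0.2, 0.2]
width: 0.006
```

```bash
python3 - <<'E'
from h import *
import pickle
T=pose(); c=imaging.camera("wrist"); pickle.dump((T,c),open("w1.pkl","wb"))
cv2.imwrite("pics/w1.png",c["frame"]); print(T.round(4).tolist())
print("tcp px",proj(c,T[:3,3],T))
E
```

```text
[[0.0011, 0.9751, -0.2217, 0.4704], [-0.0006, -0.2217, -0.9751, 0.0076], [-1.0, 0.0013, 0.0004, 0.131], [0.0, 0.0, 0.0, 1.0]]
tcp px [319.96212085 248.94624932]
```

View pics/w1.png

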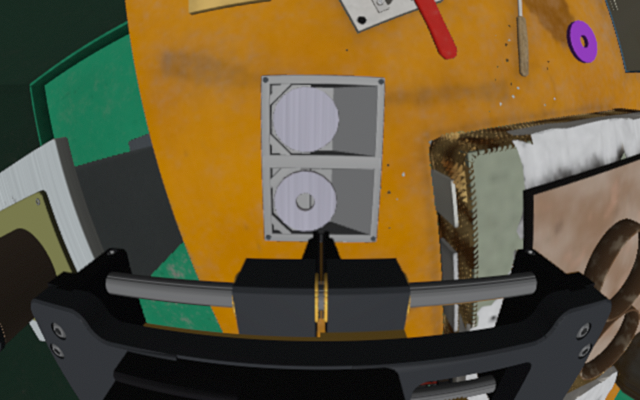

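The washer is at about (305,200) with its hole visible, the blank at (304,119), and the shut fingertips at about (320,240). I'll enlarge that area.

```bash
python3 - <<'E'
from h import *
import pickle
T,c=pickle.load(open("w1.pkl","rb"))
cv2.imwrite("pics/w1c.png",cv2.resize(c["frame"][65:265,245:405],None,fx=3,fy=3,interpolation=cv2.INTER_CUBIC)[:600])
E
```

```text
(no output)
```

View pics/w1c.png

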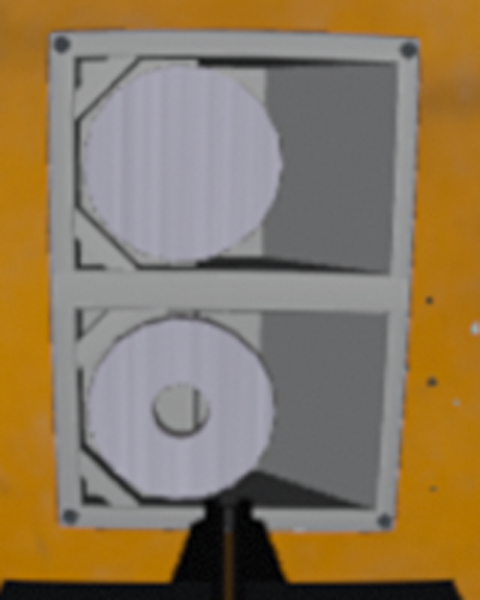

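Washer outline centre at crop (180,408). Block top corners at crop (50,33), (418,40), (393,532) and (58,527). The fingertips are about 10 mm thick in the jaw direction.

```bash
python3 - <<'E'
from h import *
import pickle
T,c=pickle.load(open("w1.pkl","rb"))
f=lambda p:np.array(p)/3+[245,65]-.33
B=np.array([at(c,f(p),.04,T)[:2] for p in [(50,33),(418,40),(393,532),(58,527)]])
ax=(B[1]-B[0]+B[2]-B[3])/2; print(B.mean(0),np.linalg.norm(ax),np.linalg.norm(B[0]-B[3]),np.degrees(np.arctan2(ax[1],ax[0])))
ex=ax/np.linalg.norm(ax); ey=np.array([-ex[1],ex[0]]); m=B.mean(0)
w=at(c,f((180,408)),.04,T)[:2]; print("washer",w,"in block",(w-m)@ex,(w-m)@ey, "model",m-.014*ex-.036*ey)
p=w+.0175*ex; print("press",p,shift([*p,.041]))
E
```

```text
[0.48009932 0.04535848] 0.10363468193488731 0.14773355768329366 -13.758956053919011
washer [0.45819451 0.01487317] in block -0.014025695076673778 -0.03482031686734255 model [0.4579389  0.01372123]
press [0.47519235 0.01071101] [ 9.04  0.35 -0.42]
```

Request:
{"name": "servo_tool", "arguments": {
  "jaw": [255,255,255,255,255,255,255,255,255,255,255],
  "xyz": [
    [4.0,0.3,-0.3],
    [8.0,0.3,-0.3],
    [8.5,0.3,-0.3],
    [8.8,0.3,-0.3],
    [9.1,0.3,-0.3],
    [9.4,0.3,-0.3],
    [9.7,0.3,-0.3],
    [10.0,0.3,-0.3],
    [10.2,0.3,-0.3],
    [10.2,0.3,-0.3],
    [10.2,0.3,-0.3]
  ],
  "twist": [0,0,0,0,0,0,0,0,0,0,0]
}}

```text
clock: 3.3
ee_pos: [0.4758, 0.0104, 0.029]
tool_rot: [[0.006, 0.975, -0.221], [-0.001, -0.221, -0.975], [-1.0, 0.006, -0.001]]
ft_force: [7.4, -1.3, -1.4]
width: 0.002
```

Request:
{"name": "servo_tool", "arguments": {
  "jaw": [255,255,255,255,255,255],
  "xyz": [
    [0.3,0,0],
    [0.6,0,0],
    [0.8,0,0],
    [1.0,0,0],
    [1.1,0,0],
    [1.1,0,0]
  ],
  "twist": [0,0,0,0,0,0]
}}

```text
clock: 3.9
ee_pos: [0.4775, 0.0102, 0.0198]
tool_rot: [[0.008, 0.975, -0.221], [-0.001, -0.221, -0.975], [-1.0, 0.008, -0.001]]
ft_force: [5.8, -1.9, 5.3]
width: 0.007
```

```bash
python3 - <<'E'
from h import *
c=imaging.camera("wrist"); d=imaging.camera("side")
px=proj(d,[.47,.01,.05]).astype(int); print(px)
a=cv2.resize(c["frame"][100:280,230:410],(540,540),interpolation=cv2.INTER_CUBIC)
x,y=px; b=d["frame"][max(y-50,0):y+50,max(x-24,0):x+24]; b=cv2.resize(b,(259,540),interpolation=cv2.INTER_CUBIC)
cv2.imwrite("pics/w2.png",np.hstack([a,b]))
E
```

```text
[384 181]
```

View pics/w2.png

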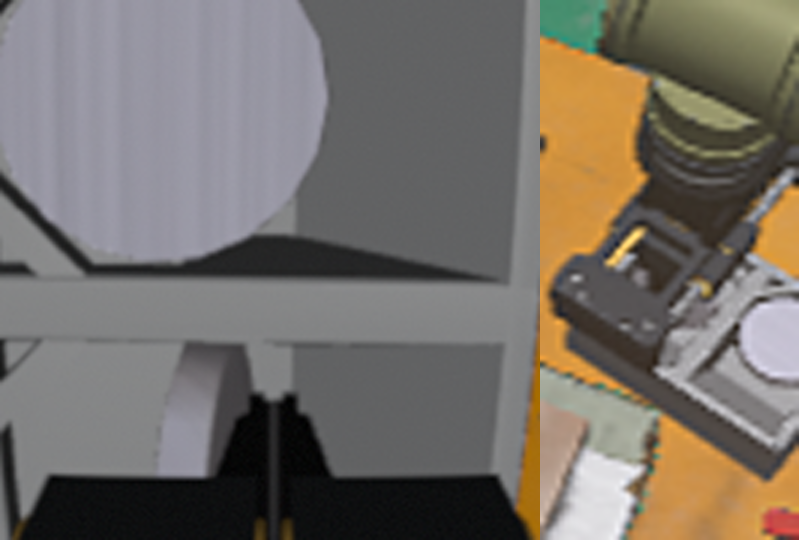

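The wrist view shows the washer standing steeply, with its raised edge at about (200,430) in the crop, left of the fingers. Now I'll retract.

Request:
{"name": "servo_tool", "arguments": {
  "jaw": [255,255,255,255,255,255,255],
  "xyz": [
    [-0.2,0.1,0],
    [-1.0,0.1,0],
    [-3,0.1,0],
    [-7,0.1,0],
    [-12,0,2],
    [-12,0,4],
    [-12,0,4]
  ],
  "twist": [0,0,0,0,0,0,0]
}}

```text
clock: 4.7
ee_pos: [0.4649, -0.0294, 0.1388]
tool_rot: [[0.002, 0.975, -0.223], [-0.001, -0.223, -0.975], [-1.0, 0.002, 0.0]]
ft_force: [0.6, -0.1, 0.1]
width: 0.004
```

```bash
python3 - <<'E'
from h import *
import pickle
T=pose(); c=imaging.camera("wrist"); d=imaging.camera("side"); pickle.dump((T,c,d),open("w3.pkl","wb"))
print(T.round(4).tolist())
p=proj(c,[.457,.013,.04],T).astype(int); q=proj(d,[.457,.013,.04]).astype(int); print(p,q)
a=c["frame"][p[1]-60:p[1]+60,p[0]-50:p[0]+50]; b=d["frame"][q[1]-40:q[1]+40,q[0]-20:q[0]+20]
cv2.imwrite("pics/w3.png",np.hstack([cv2.resize(a,(500,600),interpolation=cv2.INTER_CUBIC),cv2.resize(b,(300,600),interpolation=cv2.INTER_CUBIC)]))
E
```

```text
[[0.0021, 0.9748, -0.2231, 0.4649], [-0.0006, -0.2231, -0.9748, -0.0294], [-1.0, 0.0022, 0.0001, 0.1388], [0.0, 0.0, 0.0, 1.0]]
[300 159] [386 180]
```

View pics/w3.png

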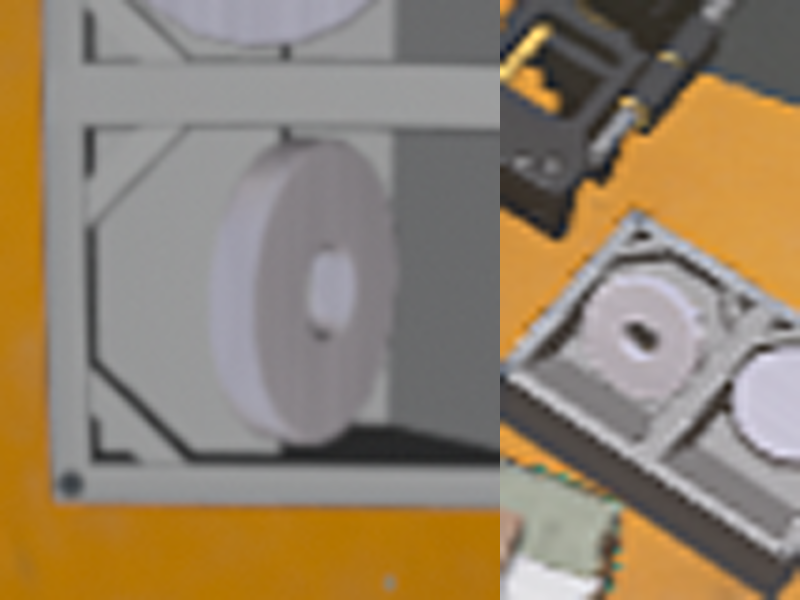

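The washer leans steadily in its pocket. In the wrist crop the hole in the top face is at (330,290) and the raised rim spans x 212 to 257 at y≈290. In the side crop the hole is at (138,333). The blank is undisturbed. I'll triangulate from these.

```bash
python3 - <<'E'
from h import *
import pickle
T,c,d=pickle.load(open("w3.pkl","rb"))
fw=lambda p:np.array(p)/5+[250,99]-.4
fs=lambda p:np.array(p)/7.5+[366,140]-.43
o1,d1=ray(c,fw((330,290)),T);o2,d2=ray(d,fs((138,333)))
A=np.c_[d1,-d2]; t,*_=np.linalg.lstsq(A,o2-o1,rcond=None); P,Q=o1+t[0]*d1,o2+t[1]*d2
print("hole",P,Q,np.linalg.norm(P-Q))
ex=np.array([.9725,-.233])
for z in (.055,.06,.065): 
    r=at(c,fw((235,290)),z,T); print("rim",z,r, "x rel hole(wrist)",(r-P)[:2]@ex)
r=at(c,fw((235,290)),.057,T)[:2]
g=r+.006*ex; print("grip",g,"shift",shift([*g,.039]))
E
```

```text
hole [0.47047303 0.01209946 0.03474731] [0.47043654 0.01144324 0.03483513] 0.0006630791649101389
rim 0.055 [0.45599285 0.0183474  0.055     ] x rel hole(wrist) -0.015537739936216759
rim 0.06 [0.45651442 0.01893405 0.06      ] x rel hole(wrist) -0.015167212193052768
rim 0.065 [0.45703598 0.0195207  0.065     ] x rel hole(wrist) -0.014796684449888828
grip [0.46203648 0.01718406] shift [ 9.7  -1.13 -4.36]
```

Request:
{"name": "servo_tool", "arguments": {
  "jaw": [174,174,174,174,174,174,174,174,174,174],
  "xyz": [
    [0,-1.2,-4.25],
    [0,-1.2,-4.25],
    [3,-1.2,-4.25],
    [6,-1.2,-4.25],
    [7,-1.2,-4.25],
    [8,-1.2,-4.25],
    [9,-1.2,-4.25],
    [9.7,-1.2,-4.25],
    [10,-1.2,-4.25],
    [10,-1.2,-4.25]
  ],
  "twist": [0,0,0,0,0,0,0,0,0,0],
  "force": 25
}}

```text
clock: 5.8
ee_pos: [0.4625, 0.0158, 0.037]
tool_rot: [[-0.0, 0.975, -0.221], [-0.0, -0.221, -0.975], [-1.0, -0.0, 0.0]]
ft_force: [0.7, -0.0, 0.1]
width: 0.32
```

No contact on the way down. Closing.

Request:
{"name": "servo_tool", "arguments": {
  "jaw": [195,210,220,230,240,255,255,255],
  "xyz": [
    [0,0,0],
    [0,0,0],
    [0,0,0],
    [0,0,0],
    [0,0,0],
    [0,0,0],
    [0,0,0],
    [0,0,0]
  ],
  "twist": [0,0,0,0,0,0,0,0],
  "force": 25
}}

```text
clock: 6.6
ee_pos: [0.4648, 0.0154, 0.0389]
tool_rot: [[0.005, 0.975, -0.221], [-0.001, -0.221, -0.975], [-1.0, 0.006, -0.0]]
ft_force: [3.8, -1.7, 5.3]
width: 0.146
```

Request:
{"name": "servo_tool", "arguments": {
  "jaw": [255,255,255,255,255,255],
  "xyz": [
    [-0.2,0.2,0],
    [-0.4,0.2,0],
    [-0.6,0.2,0],
    [-0.8,0.2,0],
    [-1.0,0.2,0],
    [-1.0,0.2,0]
  ],
  "twist": [0,0,0,0,0,0]
}}

```text
clock: 7.2
ee_pos: [0.4658, 0.0151, 0.0466]
tool_rot: [[0.005, 0.975, -0.222], [-0.001, -0.222, -0.975], [-1.0, 0.005, -0.0]]
ft_force: [10.8, -1.9, -5.8]
width: 0.097
```

Request:
{"name": "servo_tool", "arguments": {
  "jaw": [255,255,255,255,255,255,255,255],
  "xyz": [
    [-0.5,0.2,0],
    [-1.0,0.3,0],
    [-2.0,0.3,0],
    [-3.0,0.3,0],
    [-5,0.3,0],
    [-8,0,0],
    [-10,0,0],
    [-10,0,0]
  ],
  "twist": [0,0,0,0,0,0,0,0]
}}

```text
clock: 8.0
ee_pos: [0.4648, 0.0156, 0.1492]
tool_rot: [[0.002, 0.975, -0.221], [0.0, -0.221, -0.975], [-1.0, 0.002, -0.001]]
ft_force: [-0.1, 0.1, -1.3]
width: 0.098
```

```bash
python3 - <<'E'
from h import *
s=robot.read_state(); print(s["width"],s["ft_force"],s["ee_pos"])
c=imaging.camera("wrist"); d=imaging.camera("side"); 
q=proj(d,s["ee_pos"]).astype(int); print(q)
b=d["frame"][q[1]-50:q[1]+50,q[0]-30:q[0]+30]; a=c["frame"][80:280,240:400]
cv2.imwrite("pics/w4.png",np.hstack([cv2.resize(a,(440,550),interpolation=cv2.INTER_CUBIC),cv2.resize(b,(330,550),interpolation=cv2.INTER_CUBIC)]))
E
```

```text
0.09774933222073921 [-0.07589614  0.07626052 -1.32285961] [0.46484619 0.01562399 0.14924359]
[390 163]
```

View pics/w4.png

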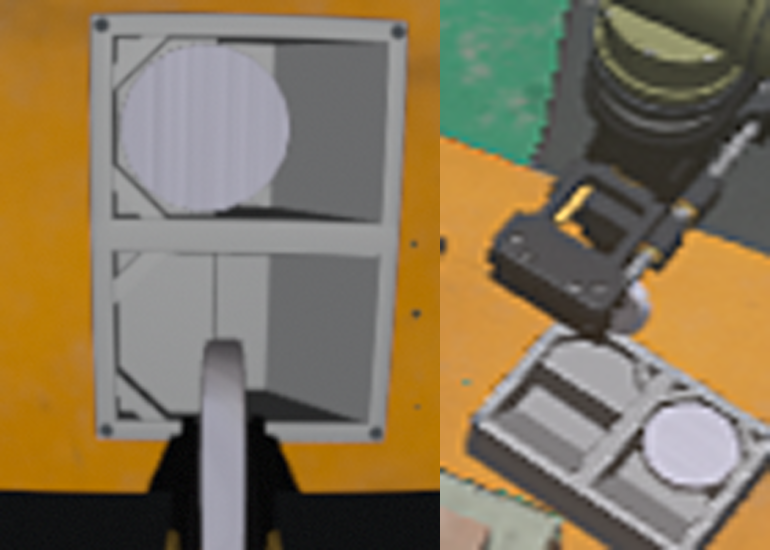

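The washer is held upright on its edge by the rim; its pocket is empty and the blank still lies flat. The weight reads 1.3 N. I'll carry it to the box.

Request:
{"name": "servo_tool", "arguments": {
  "jaw": [255,255,255,255,255,255,255,255,255,255,255,255],
  "xyz": [
    [0,1,2.6],
    [0,2,5.2],
    [0,3,7.9],
    [0,4,10.5],
    [0,5,13.1],
    [0,6,15.8],
    [0,7,18.4],
    [0,8,21],
    [0,9,23.6],
    [0,10,26.3],
    [0,11,28.9],
    [0,11,28.9]
  ],
  "twist": [0,0,0,0,0,0,0,0,0,0,0,0]
}}

```text
clock: 9.3
ee_pos: [0.5063, -0.2924, 0.144]
tool_rot: [[-0.004, 0.975, -0.224], [0.002, -0.224, -0.975], [-1.0, -0.005, -0.001]]
ft_force: [0.6, 0.4, -0.7]
width: 0.094
```

Request:
{"name": "servo_tool", "arguments": {
  "jaw": [255,255,255],
  "xyz": [
    [0,0,0],
    [0,0,0],
    [0,0,0]
  ],
  "twist": [0,0,0]
}}

```text
clock: 9.6
ee_pos: [0.5072, -0.2895, 0.1462]
tool_rot: [[-0.001, 0.975, -0.22], [0.001, -0.22, -0.975], [-1.0, -0.002, -0.001]]
ft_force: [-0.1, -0.4, -0.9]
width: 0.095
```

```bash
python3 - <<'E'
from h import *
import pickle
T=pose(); c=imaging.camera("wrist"); d=imaging.camera("top"); print(T[:3,3].round(4))
pickle.dump((T,c),open("w5.pkl","wb"))
cv2.imwrite("pics/w5.png",cv2.resize(c["frame"][60:320,180:460],None,fx=2,fy=2))
E
```

```text
[ 0.5072 -0.2895  0.1462]
```

View pics/w5.png

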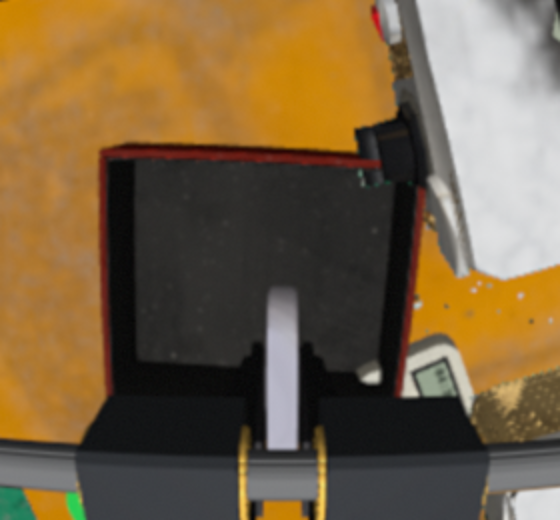

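The box lies under the washer. Its floor spans crop x 135 to 393 and y 160 to 362. A black fitting of unknown height stands at (390,150), at the box's far-left corner, so I'll place the washer on the near (-x) half to keep the gripper body clear of it.

```bash
python3 - <<'E'
from h import *
import pickle
T,c=pickle.load(open("w5.pkl","rb"))
f=lambda p:np.array(p)/2+[180,60]-.25
F=np.array([at(c,f(p),.004,T)[:2] for p in [(135,160),(393,172),(383,370),(136,362)]]); print(F.round(4).tolist(),F.mean(0))
print(np.linalg.norm(F[1]-F[0]),np.linalg.norm(F[0]-F[3]))
m=F.mean(0); ex=np.array([.97,-.24]); g=m-.018*ex
print(g,shift([*g,.05]))
E
```

```text
[[0.4459, -0.2193], [0.5736, -0.2549], [0.5492, -0.3617], [0.4152, -0.3271]] [ 0.49596841 -0.29074531]
0.13251701158769932 0.1121267648659648
[ 0.47850841 -0.28642531] [ 9.68 -2.91  0.31]
```

Request:
{"name": "servo_tool", "arguments": {
  "jaw": [255,255,255,255,255,255,255,255,255],
  "xyz": [
    [0,-2.9,0.3],
    [0,-2.9,0.3],
    [3,-2.9,0.3],
    [6,-2.9,0.3],
    [8,-2.9,0.3],
    [9,-2.9,0.3],
    [9.5,-2.9,0.3],
    [9.7,-2.9,0.3],
    [9.7,-2.9,0.3]
  ],
  "twist": [0,0,0,0,0,0,0,0,0]
}}

```text
clock: 10.6
ee_pos: [0.4795, -0.2877, 0.051]
tool_rot: [[0.001, 0.975, -0.221], [-0.001, -0.221, -0.975], [-1.0, 0.002, 0.001]]
ft_force: [1.0, 0.7, -0.9]
width: 0.09
```

Request:
{"name": "servo_tool", "arguments": {
  "jaw": [255,255,255],
  "xyz": [
    [0.2,0,0],
    [0.4,0,0],
    [0.4,0,0]
  ],
  "twist": [0,0,0]
}}

```text
clock: 10.9
ee_pos: [0.4788, -0.2873, 0.0462]
tool_rot: [[0.0, 0.975, -0.221], [-0.0, -0.221, -0.975], [-1.0, 0.0, 0.0]]
ft_force: [0.4, 0.4, -0.7]
width: 0.091
```

Request:
{"name": "servo_tool", "arguments": {
  "jaw": [255,255,255,255],
  "xyz": [
    [0.2,0,0],
    [0.4,0,0],
    [0.6,0,0],
    [0.6,0,0]
  ],
  "twist": [0,0,0,0]
}}

```text
clock: 11.3
ee_pos: [0.4789, -0.2874, 0.0402]
tool_rot: [[0.0, 0.975, -0.221], [-0.0, -0.221, -0.975], [-1.0, 0.0, 0.0]]
ft_force: [0.1, 0.4, 0.8]
width: 0.096
```

Request:
{"name": "servo_tool", "arguments": {
  "jaw": [255,255,255],
  "xyz": [
    [0.2,0,0],
    [0.2,0,0],
    [0.2,0,0]
  ],
  "twist": [0,0,0]
}}

```text
clock: 11.6
ee_pos: [0.4792, -0.2875, 0.0401]
tool_rot: [[-0.0, 0.975, -0.221], [-0.0, -0.221, -0.975], [-1.0, -0.0, 0.0]]
ft_force: [-4.1, 2.7, 10.9]
width: 0.091
```

Request:
{"name": "servo_tool", "arguments": {
  "jaw": [215,200,180,170,170,170,170,170,170],
  "xyz": [
    [0,0,0],
    [0,0,0],
    [0,0,0],
    [0,0,0],
    [-1,0,0],
    [-2.5,0,0],
    [-5,0,0],
    [-7,0,0],
    [-7,0,0]
  ],
  "twist": [0,0,0,0,0,0,0,0,0]
}}

```text
clock: 12.5
ee_pos: [0.4813, -0.2891, 0.1132]
tool_rot: [[0.007, 0.975, -0.221], [-0.005, -0.221, -0.975], [-1.0, 0.008, 0.003]]
ft_force: [-0.2, -0.7, -0.4]
width: 0.332
```

```bash
python3 - <<'E'
from h import *
import pickle
T=pose(); c=imaging.camera("wrist"); pickle.dump((T,c),open("w6.pkl","wb"))
cv2.imwrite("pics/w6.png",cv2.resize(c["frame"][80:320,180:460],None,fx=2,fy=2))
E
```

```text
(no output)
```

View pics/w6.png

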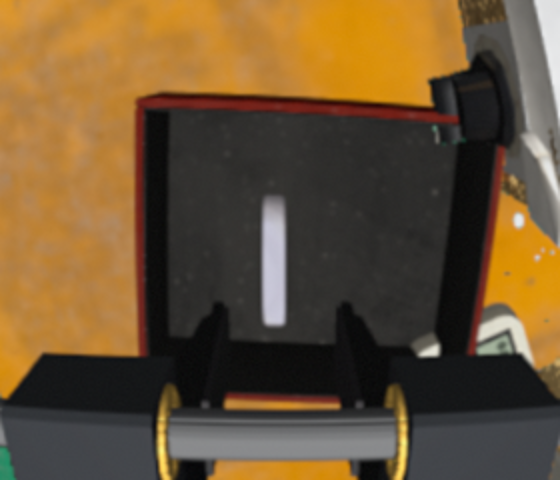

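The washer stands on edge in the box at crop (273,260), so it needs a nudge to lie flat.

```bash
python3 - <<'E'
from h import *
import pickle
T,c=pickle.load(open("w6.pkl","rb"))
f=lambda p:np.array(p)/2+[180,80]-.25
p=at(c,f((273,262)),.055,T); print(p,shift([*p[:2],.048]))
E
```

```text
[ 0.48006116 -0.28319398  0.055     ] [ 6.29 -0.15 -0.51]
```

Request:
{"name": "servo_tool", "arguments": {
  "jaw": [255,255,255,255,255,255,255,255,255,255,255,255],
  "xyz": [
    [0,-2.4,-0.5],
    [0,-2.4,-0.5],
    [0,-2.4,-0.5],
    [3,-2.4,-0.5],
    [6,-2.4,-0.5],
    [6.4,-2.4,-0.5],
    [6.4,-2.0,-0.5],
    [6.4,-1.5,-0.5],
    [6.4,-1.0,-0.5],
    [6.4,-0.5,-0.5],
    [6.4,0,-0.5],
    [6.4,0.3,-0.5]
  ],
  "twist": [0,0,0,0,0,0,0,0,0,0,0,0]
}}

```text
clock: 13.75
ee_pos: [0.4836, -0.2834, 0.0446]
tool_rot: [[0.001, 0.975, -0.221], [-0.001, -0.221, -0.975], [-1.0, 0.001, 0.0]]
ft_force: [-0.3, -0.1, 0.4]
width: 0.006
```

Request:
{"name": "servo_tool", "arguments": {
  "jaw": [255,255,255,255,255,255,255],
  "xyz": [
    [0,0.3,0],
    [0,0.3,0],
    [-2,0,0],
    [-6,-2,0],
    [-10,-4,0],
    [-10,-6,4],
    [-10,-6,6]
  ],
  "twist": [0,0,0,0,0,0,0]
}}

```text
clock: 14.45
ee_pos: [0.41, -0.3298, 0.1463]
tool_rot: [[0.002, 0.975, -0.222], [-0.003, -0.222, -0.975], [-1.0, 0.003, 0.003]]
ft_force: [-0.5, -0.1, -0.9]
width: 0.008
```

```bash
python3 - <<'E'
from h import *
T=pose(); c=imaging.camera("wrist"); d=imaging.camera("top"); print(T[:3,3])
p=proj(c,[.496,-.291,.03],T).astype(int); print(p)
a=c["frame"][max(p[1]-100,0):p[1]+100,p[0]-90:p[0]+90]; b=d["frame"][200:300,210:430]
a=cv2.resize(a,None,fx=1.6,fy=1.6); b=cv2.resize(b,None,fx=2,fy=2)
o=np.zeros((max(a.shape[0],b.shape[0]),a.shape[1]+b.shape[1],3),np.uint8); o[:a.shape[0],:a.shape[1]]=a; o[:b.shape[0],a.shape[1]:]=b
cv2.imwrite("pics/w7.png",o)
E
```

```text
[ 0.40996076 -0.32984166  0.1462838 ]
[399 139]
```

View pics/w7.png

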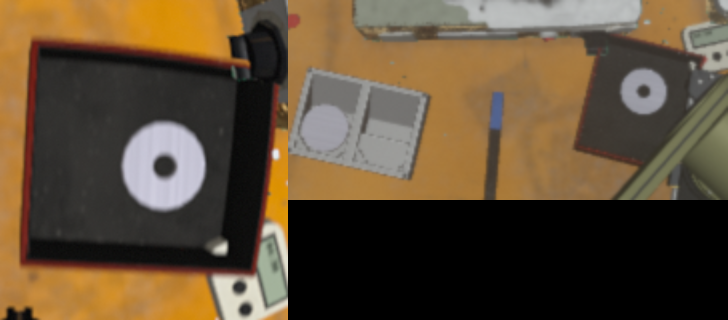

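The washer lies flat on the box floor at (163,166), the blank is flat in its pocket at (325,127) in the right half, and the robot touches nothing. Handing in.

```bash
python3 -c "
from h import *
print(robot.read_state()['clock'],workorder.sign_off())"
```

```text
the job is handed in; nothing more can be done
14.55 None
```

The washer lies flat in the red box beside the tilt block, and I handed the job in at 14.5 s of the 45 s allowed.

- **Tipping:** I pressed the washer's overhanging edge down with shut fingers. It stayed leaning in its pocket at roughly 63° after I pulled back.
- **Carrying:** I gripped the raised rim and carried the washer, which hung upright in the grip, to the box. I set it down on its edge.
- **Laying flat:** It stayed standing on its edge when released, so I nudged it over with the shut fingers.

**Last checks:** The final pictures show the washer flat on the box floor and the blank undisturbed in its pocket. The gripper is clear of everything, at a height of about 0.15 m. The force readings at the end of each move never exceeded about 13 N.

**Disagreement:** The top and wrist cameras put the block about 4–5 mm apart. I used a value weighted toward the wrist camera, and this caused no trouble.

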